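# Lay the next shingle on the run-off stand

### The job

On the sloping run-off test stand one blue shingle is already fixed. Lay the loose blue shingle over it as the next course up the slope: its lower edge along the orange line, straight up the slope, centred over the fixed one and lying flat on it and the wooden batten. Leave the terracotta and the white samples where they lie.

Things in the scene. Friction and masses are not known exactly. Their poses are not given: they have to be found in the camera images.
- slate: The loose blue shingle, a rigid flat plate 110 long x 50 wide x 8 mm thick, about 85 g. It starts lying flat on the bench, its long axis roughly towards the far side of the bench. Origin: centre of the underside; x along its length, z through its thickness. It is the same either way round.
- deck: White deck 150 x 220 mm sloping 18 deg, low end to the robot. Origin: mid orange line on the fixed blue shingle's top, 66 mm above bench; x up the slope, y left across, z square out. In mm: fixed shingle x -65 to 45, y +-25, top z 0. Batten x 80 to 110, 140 wide, top z 0. Bare deck z -8. Laid right, the loose shingle's origin is at x 55, y 0, z 0, parallel to the deck; it stays put.
- clay_sample: A bystander: a terracotta (orange-brown) sample plate of the same size, 110 x 50 x 8 mm, lying flat on the bench. Origin: centre of the underside, x along its length.
- white_sample: A bystander: an off-white sample plate of the same size, 110 x 50 x 8 mm, lying flat on the bench. Origin: centre of the underside, x along its length.
There are look-alikes about, which are no part of the job. Leave any green, pink or yellow look-alike of the slate alone.

How it is judged (in metres and radians):
At the end, for the whole second after the job is handed in: The loose blue shingle rests on the fixed one and the batten: lower edge within 12 mm of the orange line, within 12 mm of centred, turned under 10 degrees from straight up the slope, flat to the deck within 7 degrees, underside -4 to +12 mm from z = 0, at rest (x of slate in the frame of deck between 0.043 and 0.067 m and y of slate in the frame of deck between -0.012 and 0.012 m and z of slate in the frame of deck between -0.004 and 0.012 m and angle between the x axis of slate and the x axis of deck, either way round below 0.1745 rad and angle between the z axis of slate and the z axis of deck, either way round below 0.12 rad and linear speed of slate below 0.01 m/s and angular speed of slate below 0.1 rad/s); the robot touches nothing.
It fails at once if the terracotta or the white sample is moved by more than 30 mm (distance of any of clay_sample, white_sample from where it was at the start of the episode above 0.03 m).
It also fails if it takes over 32 s, if anything falls off the work surface, if the arm or the gripper's body presses on something with over 40 N, if the wrist force passes 120 N, or if a joint passes its speed limit or range.

### The arm

A 6-joint arm with a two-finger parallel gripper is mounted at the origin on the work surface. World frame = base frame: x ahead of the robot, y to its left, z up, the work surface at z = 0. Lengths are in mm, angles in rad, forces in N, time in s.
With the tool pointing down it reaches from about 325 to 875 mm from the base axis. Payload 4.4 kg.
Tool frame: the origin (TCP) lies on the centre line of the jaws, within the pads' length; the fingertips stand ahead of it and the grasp point (between the pads) lies 6 mm ahead of it (ctrl.tcp_to_tips is the z of the fingertips in the tool frame, in mm); z points along the fingers, y is the line along which they close (so a half turn about z gives the same grasp; the last joint's range is limited). The gripper opens to 85 mm and grips with 20 to 120 N. Pads are 22 mm wide; open, the fingers measure 114 mm over their backs; the gripper's body (76 mm by 85 mm) begins 54 mm behind the grasp point. The pads swing forward as they close: fully open they stand 13 mm farther back than shut.
Start: joints at [0.952, 0.207, 1.542, -0, 1.393, -0.15], TCP at [259.804, 512.962, 256.282] pointing down, gripper open.
Joint ranges: [-2.73, 2.73], [-0.86, 2.22], [0.23, 2.46], [-1.11, 4.25], [0.08, 2.63], [-2.82, 2.82]. Speed limits (rad/s): [2.79, 2.79, 3.14, 3.14, 3.14, 3.14].

### API

Orientations are given as a 3x3 rotation matrix whose columns are the frame's x, y, z axes.
In Python, from plant import ctrl, sensors, optics gives the robot as it stands. Calls block until the motion is done:
- ctrl.move_ptp(position, orientation): joint-space move of the TCP to a pose.
- ctrl.move_l(position, rot=None, vel=150, threshold=None): straight line of the TCP; rot=None keeps the orientation; vel is the mean speed in mm/s. With threshold (N) it stops when the force on the tool has changed by that much, and returns True; else False.
- ctrl.set_joints(angles): joint-space move.
- ctrl.gripper_to(opening, force=None): finger opening in mm; force is the grip in N (None keeps the last); returns when the fingers have stopped.
- ctrl.hold(seconds).
- ctrl.solve_ik(position, orientation): joint angles nearest the present ones, or None.
- sensors.read_state(): the state.
- optics.grab_frame(name): name is "scene" or "top" or "wrist"; returns (picture, depth): 420x560x3 uint8, red, green, blue; 420x560 float32, mm along the optical axis (not along the pixel's ray), 0 where there is no reading.
- optics.camera_params(name): a dict with "mtx" (3x3 intrinsics, pixels), "R" (3x3) and "t" (3): a world point X has camera coordinates R X + t; the wrist camera has in their place "T_tool_cam" (4x4, takes a point from camera to tool coordinates, whose origin is the TCP and whose axes are the flange's). Camera axes: x right, y down, z forward; pixel columns grow to the right and rows downward; lengths in mm; the calibration is good to about 2 mm. A picture is of the moment at which its call begins: read the wrist's pose just before it. camera_params takes no time and is no camera call.
A pose or a line that the arm cannot do raises ctrl.MotionError and nothing moves.
- ctrl.finish_job(): hands the job in; it is judged then, once.
The state is a dict: "t": time; "q": joint angles; "qvel": joint speeds; "tau": joint torques, N m; "eef_pos": TCP position; "eef_rot": TCP orientation; "force": force on the tool from outside, world axes, zero at the start; "wrist_torque": the same for the moment, N m; "grip_width": finger opening in mm; "grasp_force": force on a finger pad.
Only numpy, scipy, OpenCV 4.12 (cv2) and the standard library are available. Lean on these libraries where they do the work, as an engineer would, in place of code of your own. Each camera call takes 0.05 s, during which the arm holds its last target. There are 200 camera calls.

## Working session

There is one attempt and no reset: what is moved stays moved. The work goes in short steps, each a Python script; the robot and the scene stay as the last script left them, time stands still between calls to the robot, and variables do not carry over. Pictures are saved under pics/ and viewed, at most 10 in all, crops included, and the job is handed in when it is done.

```bash
mkdir -p pics; ls; python3 - <<'E'
from plant import ctrl,sensors,optics
import cv2,numpy as np
for n in ("scene","top"):
    im,d=optics.grab_frame(n); cv2.imwrite(f"pics/{n}0.png",im[:,:,::-1]); np.savez(f"{n}0.npz",im=im,d=d)
    p=optics.camera_params(n); print(n,p)
print(optics.camera_params("wrist"),ctrl.tcp_to_tips,sensors.read_state()["t"])
E
```

```text
pics
scene {'mtx': array([[388.02938155,   0.        , 288.97837115],
       [  0.        , 388.02938155, 208.4802837 ],
       [  0.        ,   0.        ,   1.        ]]), 'R': array([[-0.84971221,  0.52710435,  0.01225373],
       [ 0.40214507,  0.66295338, -0.63148409],
       [-0.34098166, -0.53165197, -0.775292  ]]), 't': array([ 475.36136055, -106.694993  , 1157.7486627 ])}
top {'mtx': array([[473.52209273,   0.        , 282.71735513],
       [  0.        , 473.52209273, 214.29390028],
       [  0.        ,   0.        ,   1.        ]]), 'R': array([[ 6.59571892e-02, -9.97822179e-01, -7.40859798e-04],
       [-9.70756894e-01, -6.39963505e-02, -2.31377439e-01],
       [ 2.30826128e-01,  1.59802003e-02, -9.72863779e-01]]), 't': array([-105.2017069 ,  484.85664997, 1038.02915   ])}
{'mtx': array([[332.97228912,   0.        , 280.99597389],
       [  0.        , 332.97228912, 214.02206775],
       [  0.        ,   0.        ,   1.        ]]), 'T_tool_cam': array([[-1.41810505e-04, -9.56525750e-01, -2.91647851e-01,
         7.45088662e+01],
       [ 9.99999908e-01, -2.53998832e-04,  3.46808422e-04,
        -1.18066617e-01],
       [-4.05809400e-04, -2.91647775e-01,  9.56525698e-01,
        -1.17575733e+02],
       [ 0.00000000e+00,  0.00000000e+00,  0.00000000e+00,
         1.00000000e+00]])} 25.0 0.1
```

View pics/top0.png

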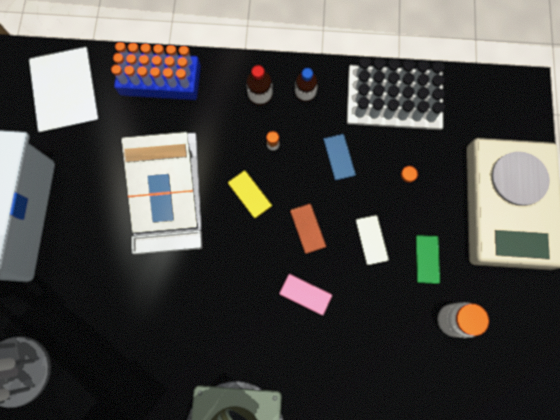

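View pics/scene0.png

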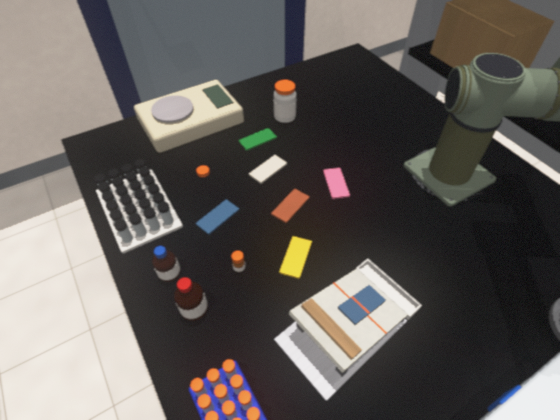

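The top view shows the loose blue slate at about (340,157) and the stand with its fixed blue shingle at (160,197); the orange line runs from (129,194) to (193,191). In the scene view the slate is at (217,216) and the fixed shingle at (362,304), with the orange line from about (335,280) to (385,332).

```bash
cat > h.py <<'E'
import numpy as np,cv2
def unproj(P,uv,d):
    K,R,t=P["mtx"],P["R"],P["t"]
    uv=np.atleast_2d(uv); d=np.atleast_1d(d)
    c=np.c_[(uv[:,0]-K[0,2])/K[0,0]*d,(uv[:,1]-K[1,2])/K[1,1]*d,d]
    return (c-t)@R
def wristP(P,s):
    T=P["T_tool_cam"];Rw=s["eef_rot"]@T[:3,:3];tw=s["eef_rot"]@T[:3,3]+s["eef_pos"]
    return dict(mtx=P["mtx"],R=Rw.T,t=-Rw.T@tw)
def tri(Ps,uvs):
    M=[p["mtx"]@np.c_[p["R"],p["t"]] for p in Ps]
    x=cv2.triangulatePoints(M[0],M[1],np.array(uvs[0],float).reshape(2,1),np.array(uvs[1],float).reshape(2,1))
    return (x[:3]/x[3]).ravel()
def blobs(im,lo,hi,amin):
    m=cv2.inRange(cv2.cvtColor(im,cv2.COLOR_RGB2HSV),lo,hi)
    n,l,st,c=cv2.connectedComponentsWithStats(m)
    return [(c[i],l==i) for i in range(1,n) if st[i,4]>amin]
def blob3d(P,m,d):
    v,u=np.where(cv2.erode(m.astype(np.uint8),np.ones((3,3)))>0); dd=d[v,u];k=dd>0
    X=unproj(P,np.c_[u,v][k],dd[k]); X0=np.median(X,0)
    X=X[np.linalg.norm(X-X0,axis=1)<80]
    w,V=np.linalg.eigh(np.cov(X.T)); return X.mean(0),V[:,2],V[:,0]
E
python3 - <<'E'
from h import *; from plant import optics
np.set_printoptions(precision=3,suppress=True)
res={}
for n in("scene","top"):
    z=np.load(n+"0.npz");P=optics.camera_params(n)
    print(n)
    for c,m in blobs(z["im"],(100,80,50),(115,255,200),250):
        if c[0]<100: continue
        print("blue",c,m.sum(),*blob3d(P,m,z["d"]))
    for a in ({"top":[(129,194),(193,191)],"scene":[(385,332),(335,280)]}[n]):
        print("line",unproj(P,a,z["d"][a[1],a[0]]))
P=[optics.camera_params(n) for n in("top","scene")]
print(tri(P,[(340,157),(217.5,216)]),tri(P,[(160,197.5),(362,304)]))
E
```

```text
scene
blue [216.903 216.066] 712 [ 660.13  -201.896    7.812] [-0.953 -0.304 -0.002] [ 0.001 -0.011  1.   ]
blue [369.356 298.082] 379 [486.154 209.805  54.949] [0.938 0.112 0.327] [ 0.323  0.051 -0.945]
blue [352.428 310.59 ] 332 [542.555 219.021  73.497] [ 0.208 -0.978  0.023] [-0.314 -0.044  0.948]
line [[508.809 286.151  59.112]]
line [[501.104 114.362  -0.108]]
top
blue [164.602  92.17 ] 352 [791.33  237.629  32.177] [0.065 0.998 0.006] [ 0.997 -0.065  0.028]
blue [339.136 156.543] 995 [ 659.248 -202.71     7.809] [-0.954 -0.299  0.006] [ 0.012 -0.02   1.   ]
blue [158.64  182.901] 322 [542.304 217.826  73.704] [-0.16   0.987 -0.011] [ 0.312  0.04  -0.949]
blue [161.192 207.745] 474 [488.081 209.711  55.713] [-0.947 -0.116 -0.3  ] [-0.297 -0.041  0.954]
line [[515.677 288.482  57.068]]
line [[546.302 150.675   8.138]]
[ 658.806 -204.781    4.302] [511.057 214.145  60.67 ]
```

Heights agree (slate top 7.8 mm, deck origin about 66 mm). The slate is at (660,-202) with yaw about 0.305, and the deck origin is at about (519,215) with yaw about 0.135. Next I take close looks with the wrist camera.

```bash
cat >> h.py <<'E'
def Rdown(yaw,n=(0,0,1)):
    n=np.array(n,float);z=-n/np.linalg.norm(n)
    x=np.array([np.cos(yaw),np.sin(yaw),0]);
    y=np.cross(z,x);y/=np.linalg.norm(y);return np.c_[np.cross(y,z),y,z]
E
python3 - <<'E'
from h import *; from plant import ctrl,sensors,optics
np.set_printoptions(precision=3,suppress=True)
for n,p,yaw in(("deck",(530,217,225),.135),("slate",(660,-202,160),.305)):
    for y in(yaw,yaw+np.pi): print(n,ctrl.solve_ik(p,Rdown(y)))
    q=[ctrl.solve_ik(p,Rdown(y)) for y in (yaw,yaw+np.pi)]
    i=min((j for j in(0,1) if q[j] is not None),key=lambda j:abs(q[j][5]))
    ctrl.move_ptp(p,Rdown(yaw+i*np.pi)); 
    s=sensors.read_state(); im,d=optics.grab_frame("wrist")
    cv2.imwrite(f"pics/w_{n}.png",im[:,:,::-1]); P=wristP(optics.camera_params("wrist"),s)
    np.savez(f"w_{n}.npz",im=im,d=d,R=P["R"],t=P["t"],mtx=P["mtx"])
    print(n,i,s["t"],s["eef_pos"],s["force"])
    for c,m in blobs(im,(100,80,50),(118,255,220),800):
        print("blue",c,m.sum(),*blob3d(P,m,d))
E
```

```text
deck [ 0.238  0.229  1.582 -0.     1.331  1.673]
deck [ 0.238  0.229  1.582 -0.     1.331 -1.468]
deck 1 1.5917 [529.666 217.664 225.007] [ 0.256 -0.52  -0.503]
blue [278.007 149.094] 4124 [485.665 209.226  55.577] [-0.939 -0.149 -0.309] [-0.305 -0.051  0.951]
blue [279.444 216.713] 2829 [539.712 217.765  73.342] [ 0.185 -0.983  0.008] [-0.303 -0.049  0.952]
slate [-0.422  0.527  1.316 -0.     1.299  0.844]
slate [-0.422  0.527  1.316 -0.     1.299 -2.298]
slate 0 3.6333 [ 660.219 -201.134  160.15 ] [0.367 0.609 1.146]
blue [281.265 182.448] 3863 [ 687.386 -191.528    8.069] [-0.927 -0.375  0.002] [0.002 0.001 1.   ]
```

View pics/w_deck.png

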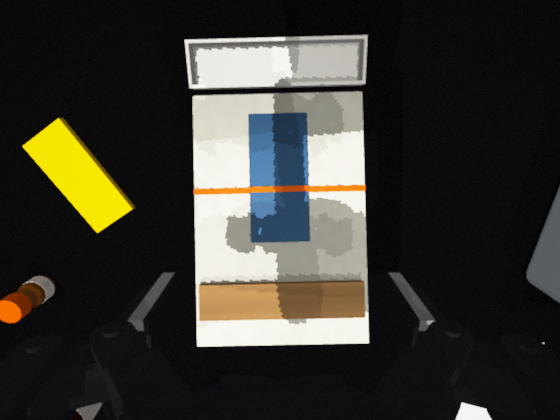

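View pics/w_slate.png

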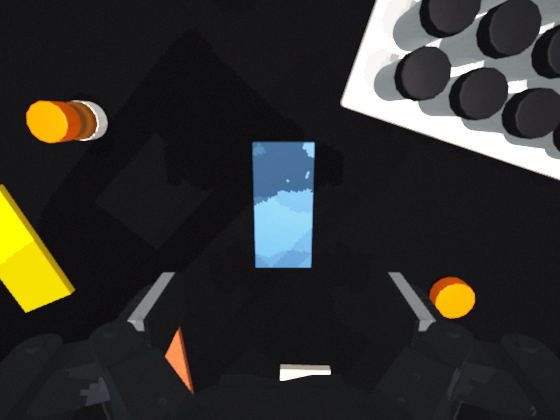

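The deck close-up shows the orange line crossing the fixed shingle's middle at about (279,189), with shingle corners (249,113), (306,113), (309,241) and (251,241). The slate close-up has corners (253,142), (314,142), (312,267) and (256,267), and the space around it is clear.

```bash
python3 - <<'E'
from h import *
np.set_printoptions(precision=3,suppress=True)
def plane_hit(P,uv,X0,n):
    uv=np.array(uv,float);C=-P["R"].T@P["t"];r=unproj(P,uv,np.ones(len(uv)))-C
    return C+r*(((X0-C)@n)/(r@n))[:,None]
z=np.load("w_slate.npz")
c=plane_hit(z,[(253,141.5),(314.5,141.5),(312.5,267.5),(255.5,267.5)],np.array([0,0,8.]),np.array([0,0,1.]))
a=(c[0]+c[1]-c[2]-c[3])/2;w=(c[1]+c[2]-c[0]-c[3])/2
print("slate",c.mean(0),np.linalg.norm(a),np.linalg.norm(w),np.arctan2(a[1],a[0]),np.arctan2(w[1],w[0])+np.pi/2)
z=np.load("w_deck.npz")
n=np.array([-.304,-.05,.951]);X0=np.array([485.7,209.2,55.6])
c=plane_hit(z,[(249,113.5),(306.5,113),(309.5,241),(251,242)],X0,n)
a=(c[3]+c[2]-c[0]-c[1])/2;w=(c[1]+c[2]-c[0]-c[3])/2
m=c.mean(0);print("fixed",m,np.linalg.norm(a),np.linalg.norm(w),np.arctan2(a[1],a[0]),np.arctan2(w[1],w[0]))
print("origin from centre",m+10*a/np.linalg.norm(a))
print("line",plane_hit(z,[(279,189.3)],X0,n))
l=plane_hit(z,[(194,191),(366,188)],X0-8*n,n);print(l,np.arctan2(*(l[1]-l[0])[1::-1]))
E
```

```text
slate [ 658.296 -204.161    8.   ] 110.00907728465718 49.80228541251104 0.3107198044535638 0.30647461805049425
fixed [508.102 213.133  62.968] 109.16831437977912 49.26571142218831 0.15562961452946347 1.7199027446161497
origin from centre [517.5   214.607  66.05 ]
line [[517.831 214.476  66.148]]
[[531.148 141.23   58.148]
 [508.163 289.611  58.602]] 1.7244801666672223
```

The sizes check out (110.0 x 49.8 and 109.2 x 49.3 mm), and the origin agrees with the 66 mm height. Next is the grasp.

```bash
python3 - <<'E'
from h import *; from plant import ctrl,sensors,optics
np.set_printoptions(precision=2,suppress=True)
x,y=658.3,-204.2;R=Rdown(.308)
ctrl.gripper_to(62,40)
ctrl.move_l((x,y,45),R,vel=150)
hit=ctrl.move_l((x,y,15),vel=25,threshold=4)
s=sensors.read_state();zc=s["eef_pos"][2];print(hit,s["eef_pos"],s["force"],s["t"])
if hit:
    ctrl.move_l((x,y,zc+3),vel=30)
    ctrl.gripper_to(40,40)
    s=sensors.read_state();print(s["eef_pos"],s["force"],s["grip_width"],s["grasp_force"])
    ctrl.move_l((x,y,zc+100),vel=120)
    s=sensors.read_state();print(s["eef_pos"],s["force"],s["grip_width"],s["grasp_force"],s["t"])
    im,d=optics.grab_frame("wrist");cv2.imwrite("pics/held.png",im[:,:,::-1])
E
```

```text
True [ 658.02 -204.12   19.56] [-0.8   0.21  4.2 ] 5.9
[ 658.33 -204.25   22.49] [ 0.38 -0.56 -0.33] 48.69438849886306 43.46552471157338
[ 657.47 -203.84  118.35] [ 1.01  0.7  -1.64] 48.76801419016458 42.52067506313324 7.4083
```

View pics/held.png

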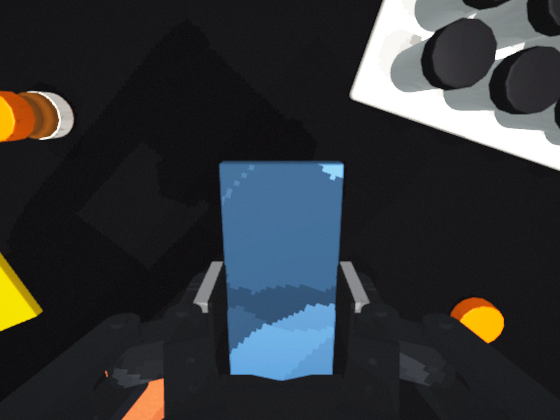

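The slate is held level and centred: 48.7 mm grip width, far edge at row 162 and square to the jaws. Now I place it.

```bash
python3 - <<'E'
from h import *; from plant import ctrl,sensors,optics
np.set_printoptions(precision=2,suppress=True)
O=np.array([517.7,214.5,66.1]);yaw=.153;t=np.radians(18)
n=np.array([-np.sin(t)*np.cos(yaw),-np.sin(t)*np.sin(yaw),np.cos(t)])
ax=np.array([np.cos(t)*np.cos(yaw),np.cos(t)*np.sin(yaw),np.sin(t)])
R=np.c_[ax,np.cross(-n,ax),-n]
T=O+55*ax+22.5*n
def rep(l):
    s=sensors.read_state();d=s["eef_pos"]-T
    print(l,"dx,dy,dn",d@ax,d@np.cross(n,ax),d@n,s["force"]@n,s["grip_width"],s["t"])
ctrl.move_ptp(T+90*n,R);ctrl.hold(.2);rep("above")
ctrl.move_l(T+12*n,vel=120);rep("near")
print(ctrl.move_l(T-5*n,vel=20,threshold=5));rep("contact")
im,d=optics.grab_frame("wrist");cv2.imwrite("pics/placed.png",im[:,:,::-1])
E
```

```text
above dx,dy,dn 0.4436691456291051 -0.8190502087917878 89.72006034638935 -0.13456743610396515 48.767653742740144 9.2917
near dx,dy,dn 0.561432681017279 0.04687585811445091 12.328686254144179 -0.9770416545697695 49.0787477278898 10.0917
True
contact dx,dy,dn -0.019133535040339406 0.02389791531328 -0.06059248180787536 4.6837353827224755 48.783820898714865 10.7167
```

View pics/placed.png

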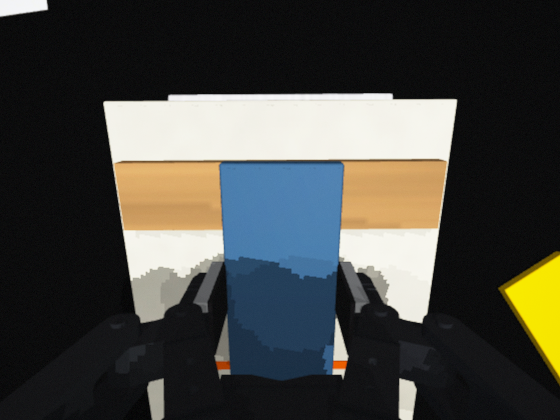

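Contact came at the expected height. The slate's top edge (row 162) coincides with the batten's top edge, and it is centred between columns 116 and 446. Now I release and retreat square to the deck.

```bash
python3 - <<'E'
from h import *; from plant import ctrl,sensors,optics
np.set_printoptions(precision=3,suppress=True)
s=sensors.read_state();z=s["eef_rot"][:,2]
ctrl.gripper_to(62); ctrl.move_l(s["eef_pos"]-3*z,vel=20); ctrl.move_l(s["eef_pos"]-130*z,vel=120); ctrl.hold(.3)
s=sensors.read_state();im,d=optics.grab_frame("wrist");P=wristP(optics.camera_params("wrist"),s)
cv2.imwrite("pics/end.png",im[:,:,::-1]);print(s["t"])
O=np.array([517.7,214.5,66.1]);yaw=.153;t=np.radians(18)
n=np.array([-np.sin(t)*np.cos(yaw),-np.sin(t)*np.sin(yaw),np.cos(t)])
ax=np.array([np.cos(t)*np.cos(yaw),np.cos(t)*np.sin(yaw),np.sin(t)]);B=np.c_[ax,np.cross(n,ax),n]
for c,m in blobs(im,(100,80,30),(118,255,255),500):
    X,a,nn=blob3d(P,m,d);print(c,m.sum(),(X-O)@B,a@B,nn@B)
E
```

```text
12.9083
[327.633   4.53 ] 798 [ 237.465  -51.294 -132.861] [-0.104 -0.982  0.16 ] [ 0.945 -0.147 -0.291]
[280.987 228.327] 10967 [41.8   -0.011  6.528] [-0.998 -0.003 -0.056] [-0.056 -0.004  0.998]
```

View pics/end.png

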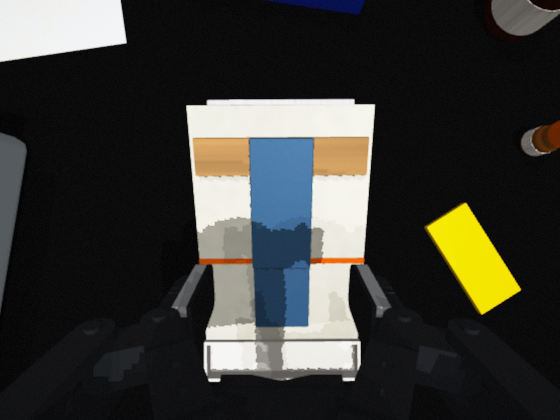

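The slate lies straight and centred (columns 249–313). Its top edge is at the batten's upper edge (row 138) and its lower edge covers the orange line (row 262–268).

```bash
python3 -c "
from plant import ctrl
print(ctrl.finish_job())"
```

```text
the job is handed in; nothing more can be done
None
```

The loose blue shingle is laid over the fixed one along the orange line, centred and flat on it and the batten, and the job is handed in at about 13 s; I have not seen the judge's result.

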